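# Unload the glaze-test bar

## Robot

A 7-joint arm with a two-finger parallel gripper is mounted at the origin on the work surface. World frame = base frame: x ahead of the robot, y to its left, z up, the work surface at z = 0. Lengths are in m, angles in rad, forces in N, time in s.
With the tool pointing down it reaches from about 0.4 to 0.85 m from the base axis. Payload 10.4 kg.
Tool frame: the origin (TCP) lies midway between the tips of the shut fingers; the grasp point (between the pads) lies hold_point_z behind it (hold_point_z is the distance from the TCP to the grasp point, in m); z points along the fingers, y is the line along which they close (so a half turn about z gives the same grasp; the last joint's range is limited). The gripper opens to 87 mm and grips with 3 to 60 N. Pads are 19 mm wide; open, the fingers measure 117 mm over their backs; the gripper's body (75 mm by 190 mm) begins 51 mm behind the grasp point.
Start: joints at [1.289, 0.332, -0.065, 1.46, 0.022, 1.35, -0.088], TCP at [0.16, -0.604, 0.223] pointing down, gripper open.
Joint ranges: [-2.6, 2.6], [-0.5, 2.12], [-1.47, 1.34], [0.16, 2.42], [-1.27, 4.41], [0.06, 2.06], [-2.6, 2.6]. Speed limits (rad/s): [2.22, 2.22, 2.79, 2.79, 3.14, 3.14, 3.14].

## Interface

Orientations are given as a unit quaternion [x, y, z, w].
In Python, from bench import * gives the robot as it stands. The module is installed in compiled form; this text tells all that it offers.
- The arm moves only by the tool drive_tool, never from a script. Its argument "increments" is a list of rows, each a list of 6 numbers: the shift along the tool's x, y, z scaled (see below), then the turn, a rotation vector about the tool's x, y, z scaled (see below). In form: [[dx, dy, dz, rx, ry, rz], ...]. A call has exactly 5 rows; each row is the pose to reach, as a shift and turn from the pose commanded when the call began, along the tool's axes at that moment; what a row does not reach only later rows make up. The controller multiplies each number of a shift by 300 mm and each number of a turn by pi/4 rad. A row lasts 1/12 s, in which the tool goes at most 41.7 mm and 7.16 degrees, less where a joint would pass 70% of its speed; a pose out of reach is approached as far as the arm can. A call with a number of a shift or a turn outside -1 to 1 is refused whole. A call with a gripper value outside its range is refused whole. "claw" is the closure, from 0 (fully open) to 1 (shut), set as the call begins (left out, the last holds). The fingers move at their own pace and stop on an object; "force" is the grip in N (left out, the last holds). Time passes only in rows, so rows that repeat a pose let the fingers close, or fill a call up. It gives the time, the measured TCP pose, the force, the opening and the grip force at its end, in the units of the state.
- read_state(): the state, without advancing time (a new reading comes with each control period).
- camera(name): name is "scene" or "top" or "wrist"; returns the picture (480x640x3 uint8, blue, green, red); there is no depth.
- get_calibration(name): a dict with "K" (3x3 intrinsics, pixels), "position" and "rotation" of the camera in the world. Camera axes: x right, y down, z forward; pixel columns grow to the right and rows downward; lengths in m; the calibration is good to about 2 mm. The wrist camera is an equidistant fisheye: a pixel r from the principal point sees the ray r / f radians off the axis. A picture is of the moment at which its call begins: read the wrist's pose just before it. get_calibration takes no time and is no camera call; for the wrist camera it gives the pose at the moment of the call.
- close_job(): hands the job in; it is judged then, once.
The state is a dict: "time": time; "joint_positions": joint angles; "joint_vel": joint speeds; "joint_torque": joint torques, N m; "ee_pos": TCP position; "eef_rot": TCP orientation; "ft_force": force on the tool from outside, world axes, zero at the start; "torque": the same for the moment, N m; "width": finger opening in m; "grip_force": force on a finger pad.
Only numpy, scipy, OpenCV 4.12 (cv2) and the standard library are available. Lean on these libraries where they do the work, as an engineer would, in place of code of your own. Each camera call takes 0.05 s, during which the arm holds its last target. There are 200 camera calls.

## Task

A fired clay test ring hangs on the horizontal bar of the sample stand, kept there by a loose steel stop collar. First slide the collar off the bar's free end and put it in the wooden tray while the ring still hangs on the bar; then slide the ring off the same way and put it in the tray too. Set both down rather than dropping them.

Things in the scene. Friction and masses are not known exactly. Their poses are not given: they have to be found in the camera images.
- collar_center (a point): centre of the steel stop collar: a loose plain ring, 40 mm outside diameter, 24 mm bore, 20 mm long along its y axis (its hole's axis). It hangs on the bar nearer the free end, its centre 6 mm below the bar's axis, its set screw already loose, so that it slides freely. It may be turned anyhow about its y axis. About 0.11 kg.
- ring_center (a point): centre of the reddish fired clay test ring that hangs on the bar between collar and post: 56 mm outside diameter, 26 mm bore, 24 mm long along its y axis (its hole's axis), its centre 7 mm below the bar's axis; loose, at least 20 mm clear of the collar. It may be turned anyhow about its y axis. About 0.09 kg. (A like ring lies flat on the table: not wanted.)
- bar_end (a point): centre of the free end face of the stand's bar, a bright steel rod 12 mm in diameter, level, 130 mm above the table. The stand is fixed. This point's -y axis points out of the free end along the bar; the bar runs 170 mm in its +y direction to the upright post (20 mm in diameter, its top 144 mm above the table), whose clamp leaves 156 mm of bar free. Base plate on the table 110 x 150 mm, 12 mm thick, centred 150 mm in +y from this point.
- tray: open wooden tray, fixed on the table: 140 mm (its x) by 220 mm (its y) outside, 28 mm high, walls and floor 6 mm thick; origin at the centre of its underside.

How it is judged:
On the way:
1. the collar lies in the tray while the ring still hangs on the bar (x of collar_center in the frame of tray between -0.064 and 0.064 m and y of collar_center in the frame of tray between -0.104 and 0.104 m and height (world z) of collar_center below 0.04 m and y of ring_center in the frame of bar_end above 0 m and height (world z) of ring_center above 0.1 m), for 0.2 s.
At the end, for the whole second after the job is handed in: Collar and ring both lie inside the tray's walls: the collar's centre less than 40 mm and the ring's less than 45 mm above the table (in the tray in any attitude, not propped on its rim). Small rolling inside the tray does no harm (x of collar_center in the frame of tray between -0.064 and 0.064 m and y of collar_center in the frame of tray between -0.104 and 0.104 m and height (world z) of collar_center below 0.04 m and x of ring_center in the frame of tray between -0.064 and 0.064 m and y of ring_center in the frame of tray between -0.104 and 0.104 m and height (world z) of ring_center below 0.045 m); the robot touches nothing.
It fails at once if the ring is dropped: moving faster than 0.9 m/s (a fall of about 40 mm) out of the fingers (linear speed of ring above 0.9 m/s and contact force between the fingers and ring below 0.01 N).
It fails at once if the collar is dropped: moving faster than 0.9 m/s (a fall of about 40 mm) out of the fingers (linear speed of collar above 0.9 m/s and contact force between the fingers and collar below 0.01 N).
It also fails if it takes over 54 s, if anything falls off the work surface, if the arm or the gripper's body presses on something with over 40 N, if the wrist force passes 120 N, or if a joint passes its speed limit or range.

## Working session

There is one attempt and no reset: what is moved stays moved. The work goes in short steps, Python scripts to look and compute and a tool call to move; the robot and the scene stay as the last step left them, time stands still between calls to the robot, and variables do not carry over. Pictures are saved under pics/ and viewed, at most 12 in all, crops included, and the job is handed in when it is done.

Besides the shell and the picture viewer there is one more tool, called after "Call:" as name(argument=value, ...), one argument or row to a line, values as JSON. drive_tool: Moves the arm, as the interface text tells. Its arguments: {"type":"object","properties":{"increments":{"type":"array","items":{"type":"array","items":{"type":"number"}}},"claw":{"type":"number"},"force":{"type":"number"}},"required":["increments"]}

```bash
mkdir -p pics
python3 - <<'E'
from bench import *
import cv2
s=read_state(); print({k:(v if not hasattr(v,'round') else v) for k,v in s.items()})
for n in ("scene","top"):
    cv2.imwrite(f"pics/{n}0.png",camera(n)); c=get_calibration(n); print(n,c)
import bench; print([x for x in dir(bench) if not x.startswith('__')])
try: print(hold_point_z)
except Exception as e: print(e)
E
```

```text
{'time': 0.0, 'joint_positions': array([ 1.28940768,  0.33285573, -0.06470418,  1.46092887,  0.02161024,
        1.34990492, -0.08847154]), 'joint_vel': array([ 2.98256450e-05, -3.59064821e-04, -8.18188508e-04,  2.29444513e-04,
        2.27787449e-05,  1.12153791e-03,  3.21044153e-04]), 'joint_torque': array([-1.20013451e-04, -6.23264551e+01,  2.46679096e-02, -3.89889550e+01,
       -6.14378066e-02,  3.98623093e-02,  1.38154951e-04]), 'ee_pos': array([ 0.15983878, -0.6038188 ,  0.22176998]), 'eef_rot': array([ 9.91636411e-01,  1.29060986e-01, -1.26896369e-04, -6.88881013e-04]), 'ft_force': array([-0.54720005, -0.27236311,  0.17653477]), 'torque': array([ 0.03212107,  0.02635115, -0.00999112]), 'grip_force': 0.0, 'width': 0.08727696967329604}
scene {'K': array([[493.21496187,   0.        , 323.27140019],
       [  0.        , 493.21496187, 236.24385091],
       [  0.        ,   0.        ,   1.        ]]), 'position': array([ 1.05329909, -0.25451072,  0.74820572]), 'rotation': array([ 0.790726  ,  0.51549026, -0.18142779, -0.27587344])}
top {'K': array([[499.86488094,   0.        , 319.38231135],
       [  0.        , 499.86488094, 251.61075163],
       [  0.        ,   0.        ,   1.        ]]), 'position': array([ 0.40437233, -0.04309808,  0.92407092]), 'rotation': array([-0.69575937,  0.7117282 , -0.0765933 ,  0.05912135])}
['PlanningError', 'camera', 'close_job', 'get_calibration', 'hold_point_z', 'read_state']
0.0187
```

View pics/scene0.png

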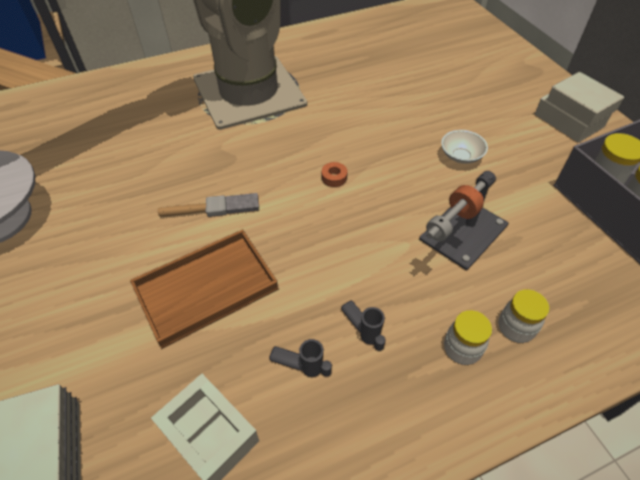

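View pics/top0.png

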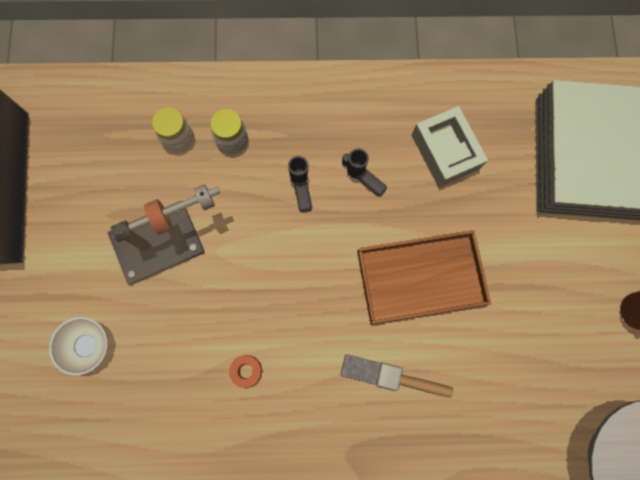

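The scene view shows the stand with its bar from about (430,237) to (487,180), and the tray around (205,287). The top view shows the bar's free end at (218,190), collar (204,197), ring (157,217), post (120,232). The tray corners are at (359,248), (473,233), (488,300) and (372,323).

```bash
cat > h.py <<'E'
import numpy as np, cv2
from bench import *
from scipy.spatial.transform import Rotation as R
def ray(n,p,c=None):
    c=c or get_calibration(n); d=np.linalg.inv(c["K"])@[p[0],p[1],1.]
    return np.array(c["position"]),R.from_quat(c["rotation"]).apply(d)
def plane(n,p,z):
    o,d=ray(n,p); return o+d*(z-o[2])/d[2]
def proj(n,X):
    c=get_calibration(n); v=R.from_quat(c["rotation"]).inv().apply(np.array(X)-c["position"]); q=c["K"]@v; return q[:2]/q[2]
def tri(pa,pb):
    a,u=ray("scene",pa); b,v=ray("top",pb)
    t=np.linalg.lstsq(np.c_[u,-v],b-a,rcond=None)[0]; return (a+u*t[0]+b+v*t[1])/2
E
python3 - <<'E'
from h import *
np.set_printoptions(precision=4,suppress=True)
for nm,p,z in [("end",(218,190),.136),("collar",(204,197),.13),("ring",(157,217),.13),("post",(120,232),.144)]: print(nm,plane("top",p,z))
for p in [(359,248),(473,233),(488,300),(372,323)]: print("tray",plane("top",p,.028))
im=cv2.imread("pics/top0.png"); s=cv2.imread("pics/scene0.png")
a=cv2.resize(im[170:250,100:240],None,fx=5,fy=5,interpolation=cv2.INTER_CUBIC)
b=cv2.resize(s[165:275,410:510],None,fx=4,fy=4,interpolation=cv2.INTER_CUBIC)[:400]
b=b[:,:]; o=np.zeros((400,1100,3),np.uint8); o[:,:700]=a; o[:,700:1100]=b
cv2.imwrite("pics/c1.png",cv2.resize(o,(800,291)))
hsv=cv2.cvtColor(im,cv2.COLOR_BGR2HSV)
m=cv2.inRange(hsv,(0,120,60),(9,255,255)); n,l,st,c=cv2.connectedComponentsWithStats(m)
for i in range(1,n):
    if st[i][4]>60: print(st[i],c[i])
E
```

```text
end [0.6638 0.099  0.136 ]
collar [0.6541 0.1228 0.13  ]
ring [0.6216 0.1983 0.13  ]
post [0.5942 0.2515 0.144 ]
tray [ 0.5838 -0.1403  0.028 ]
tray [ 0.6078 -0.3531  0.028 ]
tray [ 0.4833 -0.37    0.028 ]
tray [ 0.4471 -0.1581  0.028 ]
[231 356  30  31 495] [244.9616 371.0485]
```

View pics/c1.png

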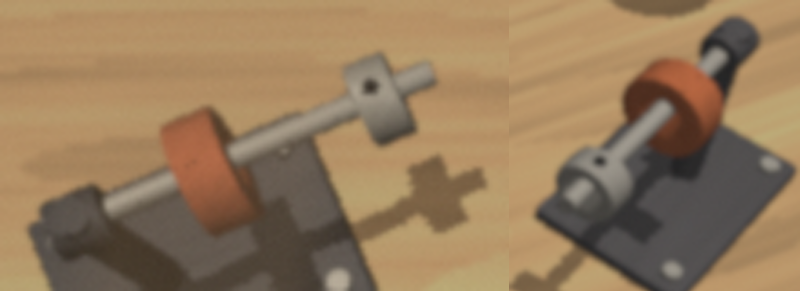

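The crop shows the free end at top-view pixel ≈(218.8,190.4), the bar at the post at ≈(129.7,226.4), the collar at ≈(204.5,197) and the ring at ≈(157.7,216.8).

```bash
cat >> h.py <<'E'
np.set_printoptions(precision=4,suppress=True)
def go(pos,yaw,n=1,st=None):
    "n calls from present pose to TCP pos with tool down, tool x at world yaw (deg)"
    s=st or read_state(); p=np.array(s["ee_pos"]); q=R.from_quat(s["eef_rot"])
    T=R.from_euler('z',yaw,degrees=True)*R.from_euler('x',180,degrees=True)
    w=(q.inv()*T).as_rotvec()
    for i in range(n):
        a=q*R.from_rotvec(w*i/n); d=a.inv().apply((np.array(pos)-p)/n)
        print(np.r_[d/.3,w/n/(np.pi/4)])
E
python3 - <<'E'
from h import *
e=plane("top",(218.8,190.4),.13); p=plane("top",(129.7,226.4),.13); u=(p-e)/np.linalg.norm(p-e)
print("end",e,"u",u,np.degrees(np.arctan2(u[1],u[0])),proj("scene",e))
c=plane("top",(204.5,197),.126); r=plane("top",(157.7,216.8),.126)
for x in (c,r): print(x,(x-e)@u, np.cross(u,x-e)[2])
t=np.array([plane("top",q,.028) for q in [(359,248),(473,233),(488,300),(372,323)]]); print("tray",t.mean(0),[np.linalg.norm(t[i]-t[(i+1)%4]) for i in range(4)])
b=e+u*((c-e)@u); go([b[0],b[1],.23],np.degrees(np.arctan2(u[1],u[0])),5)
E
```

```text
end [0.665  0.0987 0.13  ] u [-0.3782  0.9257  0.    ] 112.22333795587639 [428.0456 233.7256]
[0.6554 0.1228 0.126 ] 0.02596573389158615 -0.00016434415748003105
[0.623  0.1984 0.126 ] 0.10818604827692367 0.0012400907131648112
tray [ 0.5305 -0.2554  0.028 ] [np.float64(0.21416151781579798), np.float64(0.12571382740402856), np.float64(0.21497882896004186), np.float64(0.137854926986356)]
[ 0.4432 -0.3837 -0.005  -0.0002 -0.0003 -0.4329]
[ 0.5458 -0.214  -0.0051 -0.0002 -0.0003 -0.4329]
[ 0.5859 -0.0197 -0.0053 -0.0002 -0.0003 -0.4329]
[ 0.559   0.1768 -0.0054 -0.0002 -0.0003 -0.4329]
[ 0.468   0.353  -0.0054 -0.0002 -0.0003 -0.4329]
```

Call:
drive_tool(
  increments=[
    [0.07, -0.06, 0, 0, 0, -0.07],
    [0.16, -0.14, 0, 0, 0, -0.16],
    [0.26, -0.22, 0, 0, 0, -0.25],
    [0.36, -0.3, 0, 0, 0, -0.34],
    [0.44, -0.38, 0, 0, 0, -0.43],
  ],
  claw=0,
)

```text
time: 0.52
ee_pos: [0.26, -0.458, 0.2222]
eef_rot: [0.955, 0.296, 0.0, -0.0]
ft_force: [0.6, -0.0, 0.2]
width: 0.087
grip_force: 0.0
```

Call:
drive_tool(
  increments=[
    [0.11, -0.04, 0, 0, 0, -0.09],
    [0.22, -0.085, 0, 0, 0, -0.17],
    [0.33, -0.13, 0, 0, 0, -0.26],
    [0.44, -0.17, 0, 0, 0, -0.34],
    [0.55, -0.21, 0, 0, 0, -0.43],
  ],
)

```text
time: 0.93
ee_pos: [0.36, -0.3137, 0.2224]
eef_rot: [0.892, 0.452, -0.0, -0.0]
ft_force: [0.6, -0.8, 0.4]
width: 0.0868
grip_force: 0.0
```

Call:
drive_tool(
  increments=[
    [0.12, 0, 0, 0, 0, -0.09],
    [0.23, 0, 0, 0, 0, -0.17],
    [0.35, -0.01, 0, 0, 0, -0.26],
    [0.47, -0.01, 0, 0, 0, -0.34],
    [0.58, -0.02, 0, 0, 0, -0.43],
  ],
)

```text
time: 1.35
ee_pos: [0.459, -0.1701, 0.2225]
eef_rot: [0.804, 0.595, 0.0, 0.0]
ft_force: [-0.0, -0.2, 0.0]
width: 0.0872
grip_force: 0.0
```

Run:
```python
from h import *
s=read_state(); print(s["time"],s["ee_pos"],s["ft_force"])
go([.6554,.1228,.23],112.2,2)
```

```text
1.35 [ 0.459  -0.1701  0.2225] [-0.0292 -0.2163  0.0486]
[ 0.5623  0.171  -0.0125  0.0001  0.     -0.4348]
[ 0.4726  0.3495 -0.0125  0.0001  0.     -0.4348]
```

Call:
drive_tool(
  increments=[
    [0.11, 0.035, 0, 0, 0, -0.09],
    [0.22, 0.07, 0, 0, 0, -0.17],
    [0.34, 0.1, -0.01, 0, 0, -0.26],
    [0.45, 0.14, -0.01, 0, 0, -0.35],
    [0.56, 0.17, -0.012, 0, 0, -0.435],
  ],
)

```text
time: 1.77
ee_pos: [0.5571, -0.025, 0.226]
eef_rot: [0.691, 0.723, -0.0, 0.0]
ft_force: [0.7, -0.3, -0.1]
width: 0.0873
grip_force: 0.0
```

Call:
drive_tool(
  increments=[
    [0.11, 0.08, 0, 0, 0, -0.09],
    [0.22, 0.16, 0, 0, 0, -0.19],
    [0.32, 0.24, -0.01, 0, 0, -0.29],
    [0.42, 0.31, -0.01, 0, 0, -0.38],
    [0.475, 0.35, -0.012, 0, 0, -0.435],
  ],
)

```text
time: 2.18
ee_pos: [0.6556, 0.1248, 0.2286]
eef_rot: [0.556, 0.831, 0.0, -0.001]
ft_force: [-0.8, 0.1, -0.6]
width: 0.0873
grip_force: 0.0
```

Run:
```python
from h import *
c=get_calibration("wrist"); s=read_state(); cv2.imwrite("pics/w1.png",camera("wrist"))
print(s["time"],s["ee_pos"],s["eef_rot"]); print(c)
```

```text
2.1833 [0.6556 0.1248 0.2286] [ 0.5561  0.8311  0.0004 -0.0011]
{'K': array([[371.6483,   0.    , 325.015 ],
       [  0.    , 371.6483, 236.6951],
       [  0.    ,   0.    ,   1.    ]]), 'position': array([0.6239, 0.2015, 0.3905]), 'rotation': array([0.9699, 0.1916, 0.0291, 0.1476])}
```

View pics/w1.png

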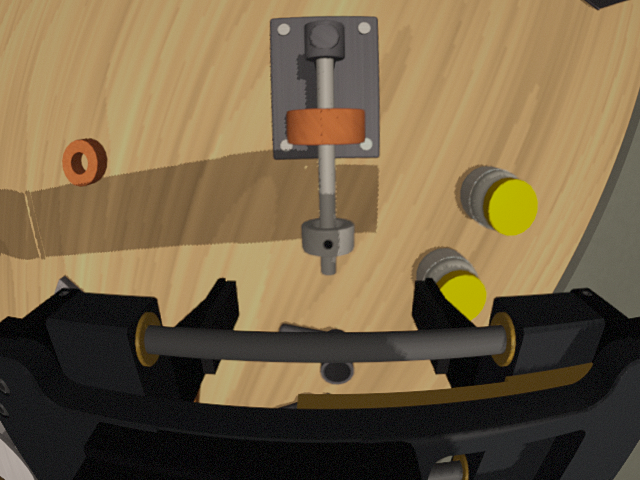

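Wrist view: the bar runs from the tip at (329,272) up to the post at about (325,58). The collar spans x 302–354 and y 218–257, and the ring spans x 287–366 and y 107–146. The open fingers straddle the bar line.

```bash
cat >> h.py <<'E'
def wplane(c,p,z):
    v=np.array([p[0]-c["K"][0,2],p[1]-c["K"][1,2]]); r=np.hypot(*v); th=r/c["K"][0,0]
    d=R.from_quat(c["rotation"]).apply(np.r_[np.sin(th)*v/r,np.cos(th)]); o=np.array(c["position"])
    return o+d*(z-o[2])/d[2]
E
python3 - <<'E'
from h import *
c={'K': np.array([[371.6483,0,325.015],[0,371.6483,236.6951],[0,0,1]]),'position':np.array([0.6239, 0.2015, 0.3905]),'rotation':np.array([0.9699, 0.1916, 0.0291, 0.1476])}
W=lambda x,y,z:wplane(c,(x,y),z)
e=W(329,268,.134); p=W(325,62,.136); u=(p-e)*[1,1,0]; u/=np.linalg.norm(u)
print("end",e,"yaw",np.degrees(np.arctan2(u[1],u[0])))
for n,(l,r,y0,y1),z,zt in [("collar",(302,354,221,245),.124,.144),("ring",(287,366,109,146),.123,.151)]:
    m=(W(l,(y0+y1)/2,z)+W(r,(y0+y1)/2,z))/2; k=[W((l+r)/2,y,zt) for y in(y0,y1)]
    print(n,m,"along edges",[(q-e)@u for q in k],"lateral",np.cross(u,m-e)[2])
E
```

```text
end [0.6663 0.1061 0.134 ] yaw 113.50414566479338
collar [0.6564 0.1282 0.124 ] along edges [np.float64(0.03880686262424379), np.float64(0.02144414155008304)] lateral 0.00023280964901615554
ring [0.6256 0.2001 0.123 ] along edges [np.float64(0.11429468015401342), np.float64(0.09043411867939329)] lateral -0.00016384535081583745
```

Run:
```python
from h import *
c={'K': np.array([[371.6483,0,325.015],[0,371.6483,236.6951],[0,0,1]]),'position':np.array([0.6239, 0.2015, 0.3905]),'rotation':np.array([0.9699, 0.1916, 0.0291, 0.1476])}
W=lambda x,y,z:wplane(c,(x,y),z)
print("screw w",W(328,243,.144),"top",plane("top",(202,193.9),.144)); print("edge",W(328,257,.144)); print("tip",W(329,274,.136),plane("top",(219.5,190),.136))
im=cv2.imread("pics/w1.png")[200:285,285:370]; cv2.imwrite("pics/w1c.png",cv2.resize(im,None,fx=6,fy=6,interpolation=cv2.INTER_CUBIC))
```

```text
screw w [0.6568 0.127  0.144 ] top [0.655  0.1232 0.144 ]
edge [0.6608 0.1173 0.144 ]
tip [0.6678 0.1024 0.136 ] [0.6637 0.0965 0.136 ]
```

View pics/w1c.png

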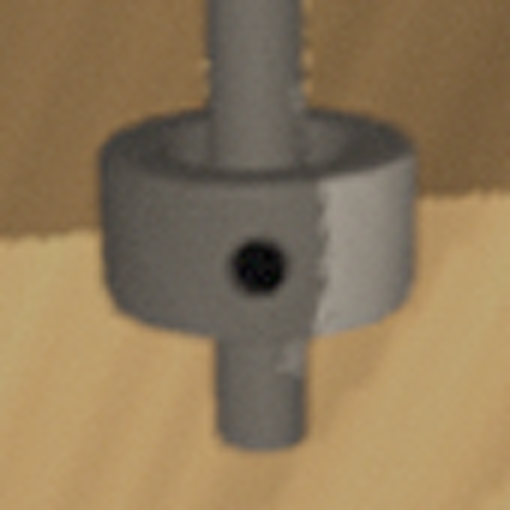

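The close-up shows the collar's set screw on top at (328,244.7) and the bar tip at about (329,274). The wrist and top estimates agree to about 3 mm, which is enough for the grip.

Run:
```python
from h import *
go([.6562,.125,.107],113,1)
```

```text
[-0.0094 -0.0021  0.4045 -0.0002 -0.0049 -0.0066]
```

Call:
drive_tool(
  increments=[
    [0, 0, 0.06, 0, 0, 0],
    [0, 0, 0.15, 0, 0, -0.01],
    [0, 0, 0.25, 0, 0, -0.01],
    [0, 0, 0.34, 0, 0, -0.01],
    [0, 0, 0.405, 0, 0, -0.01],
  ],
)

```text
time: 2.65
ee_pos: [0.6539, 0.1198, 0.1051]
eef_rot: [0.556, 0.831, -0.001, -0.001]
ft_force: [-0.1, -0.2, 0.1]
width: 0.0866
grip_force: 0.0
```

Call:
drive_tool(
  increments=[
    [0, 0, 0, 0, 0, 0],
    [0, 0, 0, 0, 0, 0],
    [0, 0, 0, 0, 0, 0],
    [0, 0, 0, 0, 0, 0],
    [0, 0, 0, 0, 0, 0],
  ],
  claw=1,
  force=15,
)

```text
time: 3.07
ee_pos: [0.6559, 0.1207, 0.1099]
eef_rot: [0.556, 0.831, 0.001, 0.001]
ft_force: [-0.1, 0.2, -0.5]
width: 0.0612
grip_force: 0.0
```

Call:
drive_tool(
  increments=[
    [0, 0, 0, 0, 0, 0],
    [0, 0, 0, 0, 0, 0],
    [0, 0, 0, 0, 0, 0],
    [0, 0, 0, 0, 0, 0],
    [0, 0, 0, 0, 0, 0],
  ],
)

```text
time: 3.48
ee_pos: [0.6554, 0.1205, 0.1086]
eef_rot: [0.556, 0.831, 0.0, 0.0]
ft_force: [0.5, -0.1, 2.4]
width: 0.0389
grip_force: 14.9
```

Run:
```python
from h import *
s=read_state(); print(s)
c=get_calibration("wrist"); cv2.imwrite("pics/w2.png",camera("wrist")[160:480,80:560]); print(c)
```

```text
{'time': 3.4833, 'joint_positions': array([ 0.2619,  0.6106, -0.7338,  1.4441,  0.4174,  1.2457, -0.1226]), 'joint_vel': array([ 0.0002, -0.0021, -0.0008, -0.0007,  0.0004,  0.0013, -0.0002]), 'joint_torque': array([ -0.0291, -67.9184, -13.7362, -33.5246,  -0.1103,   0.1448,
         0.0013]), 'ee_pos': array([0.6554, 0.1205, 0.1086]), 'eef_rot': array([0.5558, 0.8313, 0.0002, 0.0003]), 'ft_force': array([ 0.5398, -0.115 ,  2.4157]), 'torque': array([-0.0082, -0.1968, -0.0301]), 'grip_force': 14.91881846312026, 'width': 0.03894263597065011}
{'K': array([[371.6483,   0.    , 325.015 ],
       [  0.    , 371.6483, 236.6951],
       [  0.    ,   0.    ,   1.    ]]), 'position': array([0.6232, 0.1976, 0.2702]), 'rotation': array([0.9696, 0.1919, 0.03  , 0.1487])}
```

View pics/w2.png

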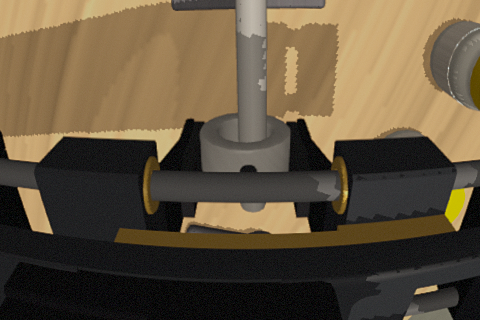

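The collar is held between the pads with the bar through its bore (full-frame about (325,310)). Next I lift it slightly clear of the bar and slide it off.

Call:
drive_tool(
  increments=[
    [0, 0, -0.008, 0, 0, 0],
    [0, 0, -0.015, 0, 0, 0],
    [-0.02, 0, -0.015, 0, 0, 0],
    [-0.05, 0, -0.015, 0, 0, 0],
    [-0.08, 0, -0.015, 0, 0, 0],
  ],
  force=20,
)

```text
time: 3.95
ee_pos: [0.6646, 0.0972, 0.1125]
eef_rot: [0.556, 0.831, -0.0, 0.0]
ft_force: [-0.8, -0.5, -1.8]
width: 0.039
grip_force: 19.9
```

Call:
drive_tool(
  increments=[
    [-0.03, 0, 0, 0, 0, 0],
    [-0.07, 0, 0, 0, 0, 0],
    [-0.12, 0, 0, 0, 0, 0],
    [-0.17, 0, 0, 0, 0, 0],
    [-0.2, 0, 0, 0, 0, 0],
  ],
)

```text
time: 4.37
ee_pos: [0.6883, 0.0392, 0.1125]
eef_rot: [0.557, 0.831, -0.0, 0.0]
ft_force: [0.8, -1.0, -1.3]
width: 0.0389
grip_force: 19.9
```

Run:
```python
from h import *
s=read_state(); print(s["time"],s["ee_pos"],s["ft_force"],s["grip_force"],s["width"])
cv2.imwrite("pics/w3.png",camera("wrist")[100:480,80:560])
o=cv2.imread("pics/top0.png"); hsv=cv2.cvtColor(o,cv2.COLOR_BGR2HSV)
m=cv2.inRange(hsv,(0,150,30),(14,255,190)); m[:,:330]=0; m=cv2.morphologyEx(m,cv2.MORPH_CLOSE,np.ones((5,5)))
k=max(cv2.findContours(m,0,2)[0],key=cv2.contourArea); b=cv2.boxPoints(cv2.minAreaRect(k)); print(b,cv2.contourArea(k))
q=cv2.approxPolyDP(k,8,True)[:,0]; print(q.tolist())
for p in q: print(plane("top",p.astype(float),.028))
```

```text
4.3667 [0.6883 0.0392 0.1125] [ 0.7809 -1.0472 -1.2739] 19.939881843456533 0.03894955127602499
[[357.5675 249.4054]
 [476.9189 229.5135]
 [489.3243 303.946 ]
 [369.9729 323.8379]] 8704.0
[[472, 232], [360, 249], [371, 323], [488, 303]]
[ 0.6098 -0.3514  0.028 ]
[ 0.5819 -0.1421  0.028 ]
[ 0.4471 -0.1563  0.028 ]
[ 0.4779 -0.3695  0.028 ]
```

View pics/w3.png

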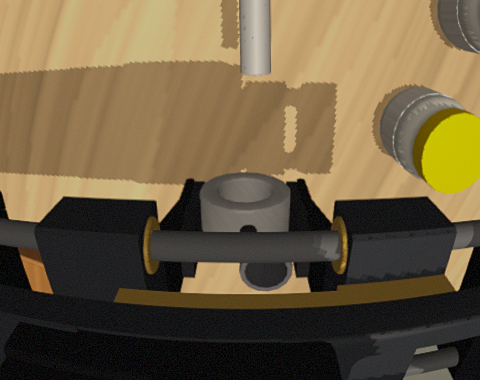

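The collar is off the bar at full-frame (325,300), with the bar tip visible clear of it. Next is the tray.

Run:
```python
from h import *
s=read_state(); p=s["ee_pos"]
go([p[0],p[1],.19],112.4); 
s2=dict(s); s2["ee_pos"]=p*[1,1,0]+[0,0,.19]; go([.522,-.205,.19],98,2,s2)
T=R.from_euler('z',98,degrees=True)*R.from_euler('x',180,degrees=True)
go([.522,-.205,.03],98,1,dict(ee_pos=[.522,-.205,.19],eef_rot=T.as_quat()))
```

```text
[-0.0005 -0.0001 -0.2588 -0.0007  0.0025 -0.0041]
[-0.2694 -0.4101  0.0008 -0.0002  0.0013  0.158 ]
[-0.318  -0.3736  0.0004 -0.0002  0.0013  0.158 ]
[ 0.     -0.      0.5333  0.      0.      0.    ]
```

Call:
drive_tool(
  increments=[
    [0, 0, -0.04, 0, 0, 0],
    [0, 0, -0.1, 0, 0, 0],
    [0, 0, -0.16, 0, 0, 0],
    [0, 0, -0.22, 0, 0, 0],
    [0, 0, -0.26, 0, 0, 0],
  ],
)

```text
time: 4.83
ee_pos: [0.6875, 0.0445, 0.1938]
eef_rot: [0.555, 0.832, 0.001, 0.001]
ft_force: [-0.1, 0.9, -0.9]
width: 0.0388
grip_force: 19.9
```

Call:
drive_tool(
  increments=[
    [-0.03, -0.05, 0, 0, 0, 0.02],
    [-0.08, -0.13, 0, 0, 0, 0.05],
    [-0.14, -0.22, 0, 0, 0, 0.085],
    [-0.2, -0.31, 0, 0, 0, 0.12],
    [-0.27, -0.41, 0, 0, 0, 0.158],
  ],
)

```text
time: 5.25
ee_pos: [0.6037, -0.0781, 0.1912]
eef_rot: [0.606, 0.796, 0.0, -0.0]
ft_force: [-0.1, -0.4, -0.9]
width: 0.0388
grip_force: 20.0
```

Call:
drive_tool(
  increments=[
    [-0.08, -0.09, 0, 0, 0, 0.04],
    [-0.16, -0.18, 0, 0, 0, 0.08],
    [-0.23, -0.27, 0, 0, 0, 0.115],
    [-0.285, -0.335, 0, 0, 0, 0.14],
    [-0.318, -0.374, 0, 0, 0, 0.158],
  ],
)

```text
time: 5.67
ee_pos: [0.5199, -0.2032, 0.1913]
eef_rot: [0.656, 0.755, -0.001, 0.0]
ft_force: [0.1, 0.4, -1.1]
width: 0.0388
grip_force: 20.0
```

Run:
```python
from h import *
s=read_state(); print(s["time"],s["ee_pos"],s["grip_force"],s["width"])
go([.522,-.205,.03],98)
c=get_calibration("wrist"); cv2.imwrite("pics/w4.png",camera("wrist")); print(c)
```

```text
5.6667 [ 0.5199 -0.2032  0.1913] 19.950896163645666 0.03883732656941464
[-0.006   0.0064  0.5376 -0.0007  0.0018  0.0011]
{'K': array([[371.6483,   0.    , 325.015 ],
       [  0.    , 371.6483, 236.6951],
       [  0.    ,   0.    ,   1.    ]]), 'position': array([ 0.508 , -0.1205,  0.3528]), 'rotation': array([0.986 , 0.0688, 0.0105, 0.1518])}
```

View pics/w4.png

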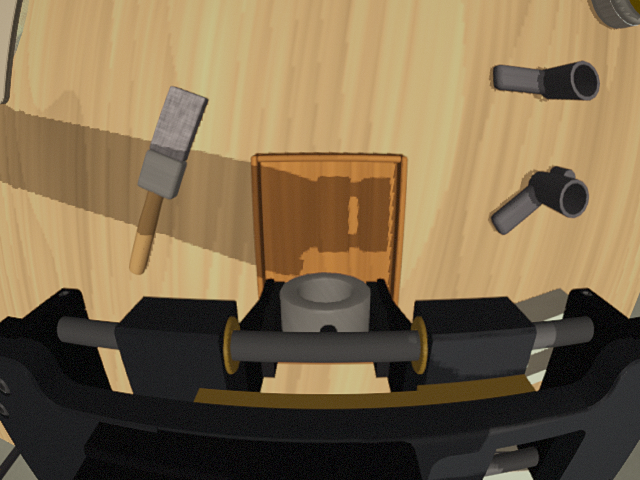

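The tray's far corners are at (252,155) and (407,155), centred on the tool within about 4 mm, and the collar is held over it.

Call:
drive_tool(
  increments=[
    [0, 0, 0.06, 0, 0, 0],
    [0, 0, 0.15, 0, 0, 0],
    [0, 0, 0.25, 0, 0, 0],
    [0, 0, 0.34, 0, 0, 0],
    [0, 0, 0.4, 0, 0, 0],
  ],
)

```text
time: 6.13
ee_pos: [0.5214, -0.1987, 0.0686]
eef_rot: [0.653, 0.757, 0.0, -0.001]
ft_force: [-0.8, -0.0, -1.2]
width: 0.0386
grip_force: 20.0
```

Call:
drive_tool(
  increments=[
    [0, 0, 0.05, 0, 0, 0],
    [0, 0, 0.09, 0, 0, 0],
    [0, 0, 0.12, 0, 0, 0],
    [0, 0, 0.14, 0, 0, 0],
    [0, 0, 0.14, 0, 0, 0],
  ],
)

```text
time: 6.55
ee_pos: [0.5215, -0.2002, 0.028]
eef_rot: [0.654, 0.756, -0.0, -0.001]
ft_force: [0.4, -0.2, -1.5]
width: 0.039
grip_force: 20.0
```

Call:
drive_tool(
  increments=[
    [0, 0, 0, 0, 0, 0],
    [0, 0, 0.01, 0, 0, 0],
    [0, 0, 0.02, 0, 0, 0],
    [0, 0, 0.03, 0, 0, 0],
    [0, 0, 0.035, 0, 0, 0],
  ],
)

```text
time: 6.97
ee_pos: [0.5215, -0.2008, 0.018]
eef_rot: [0.654, 0.756, -0.0, 0.0]
ft_force: [-0.2, -0.3, -1.9]
width: 0.0387
grip_force: 20.0
```

Call:
drive_tool(
  increments=[
    [0, 0, 0.005, 0, 0, 0],
    [0, 0, 0.01, 0, 0, 0],
    [0, 0, 0.015, 0, 0, 0],
    [0, 0, 0.018, 0, 0, 0],
    [0, 0, 0.018, 0, 0, 0],
  ],
)

```text
time: 7.38
ee_pos: [0.5216, -0.2007, 0.0127]
eef_rot: [0.654, 0.756, -0.0, -0.0]
ft_force: [-0.3, 0.1, -1.3]
width: 0.0388
grip_force: 20.0
```

Call:
drive_tool(
  increments=[
    [0, 0, 0.002, 0, 0, 0],
    [0, 0, 0.004, 0, 0, 0],
    [0, 0, 0.005, 0, 0, 0],
    [0, 0, 0.005, 0, 0, 0],
    [0, 0, 0.005, 0, 0, 0],
  ],
)

```text
time: 7.8
ee_pos: [0.5217, -0.2008, 0.0114]
eef_rot: [0.654, 0.756, -0.0, 0.0]
ft_force: [0.4, -0.3, -0.9]
width: 0.039
grip_force: 20.0
```

Call:
drive_tool(
  increments=[
    [0, 0, 0.002, 0, 0, 0],
    [0, 0, 0.004, 0, 0, 0],
    [0, 0, 0.006, 0, 0, 0],
    [0, 0, 0.006, 0, 0, 0],
    [0, 0, 0.006, 0, 0, 0],
  ],
)

```text
time: 8.22
ee_pos: [0.5218, -0.2008, 0.01]
eef_rot: [0.654, 0.756, -0.0, 0.0]
ft_force: [-2.5, 0.6, 4.5]
width: 0.0389
grip_force: 20.0
```

Contact: the floor now pushes up by about 5 N. I release with a small opening.

Call:
drive_tool(
  increments=[
    [0, 0, 0, 0, 0, 0],
    [0, 0, 0, 0, 0, 0],
    [0, 0, 0, 0, 0, 0],
    [0, 0, 0, 0, 0, 0],
    [0, 0, 0, 0, 0, 0],
  ],
  claw=0.35,
)

```text
time: 8.63
ee_pos: [0.5216, -0.2007, 0.0094]
eef_rot: [0.654, 0.756, -0.0, -0.0]
ft_force: [-0.2, 0.7, -0.1]
width: 0.0555
grip_force: 0.0
```

Call:
drive_tool(
  increments=[
    [0, 0, -0.02, 0, 0, 0],
    [0, 0, -0.05, 0, 0, 0],
    [0, 0, -0.1, 0, 0, 0],
    [0, 0, -0.15, 0, 0, 0],
    [0, 0, -0.2, 0, 0, 0],
  ],
)

```text
time: 9.05
ee_pos: [0.5218, -0.2007, 0.0711]
eef_rot: [0.654, 0.756, 0.0, 0.0]
ft_force: [0.1, -1.1, 0.6]
width: 0.0564
grip_force: 0.0
```

Call:
drive_tool(
  increments=[
    [0, 0, -0.1, 0, 0, 0],
    [0, 0, -0.2, 0, 0, 0],
    [0, 0, -0.3, 0, 0, 0],
    [0, 0, -0.4, 0, 0, 0],
    [0, 0, -0.45, 0, 0, 0],
  ],
)

```text
time: 9.47
ee_pos: [0.5229, -0.2007, 0.2095]
eef_rot: [0.654, 0.756, 0.001, 0.002]
ft_force: [1.0, -0.7, 0.1]
width: 0.0565
grip_force: 0.0
```

Run:
```python
from h import *
s=read_state(); print(s["time"],s["ee_pos"],s["width"])
a=camera("scene"); cv2.imwrite("pics/s2.png",a[130:360,110:530])
T=R.from_euler('z',98,degrees=True)
go([.632,.187,.22],113,3)
```

```text
9.4667 [ 0.5229 -0.2007  0.2095] 0.056459705468269936
[ 0.4092  0.1812 -0.0105  0.0024  0.0021 -0.109 ]
[ 0.3922  0.2155 -0.0102  0.0024  0.0021 -0.109 ]
[ 0.3723  0.2482 -0.01    0.0024  0.0021 -0.109 ]
```

View pics/s2.png

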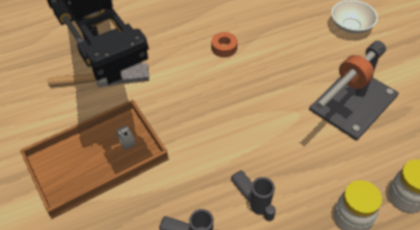

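The collar lies in the tray at about (236,267) full-frame, and the ring still hangs on the bar at about (465,201). Now the ring.

Run:
```python
from h import *
go([.6245,.199,.22],113,3)
```

```text
[ 0.4236  0.1749 -0.0106  0.0024  0.0021 -0.109 ]
[ 0.4071  0.2104 -0.0102  0.0024  0.0021 -0.109 ]
[ 0.3876  0.2445 -0.01    0.0024  0.0021 -0.109 ]
```

Call:
drive_tool(
  increments=[
    [0.05, 0.02, 0, 0, 0, -0.01],
    [0.13, 0.05, 0, 0, 0, -0.03],
    [0.22, 0.09, -0.01, 0, 0, -0.05],
    [0.32, 0.13, -0.01, 0, 0, -0.08],
    [0.424, 0.175, -0.01, 0, 0, -0.11],
  ],
  claw=0,
)

```text
time: 9.93
ee_pos: [0.555, -0.0654, 0.2074]
eef_rot: [0.621, 0.784, -0.0, -0.0]
ft_force: [1.4, -0.2, -0.3]
width: 0.0815
grip_force: 0.0
```

Call:
drive_tool(
  increments=[
    [0.08, 0.04, 0, 0, 0, -0.02],
    [0.16, 0.08, 0, 0, 0, -0.04],
    [0.24, 0.13, -0.01, 0, 0, -0.06],
    [0.32, 0.17, -0.01, 0, 0, -0.08],
    [0.407, 0.21, -0.01, 0, 0, -0.11],
  ],
)

```text
time: 10.35
ee_pos: [0.5885, 0.0679, 0.2103]
eef_rot: [0.586, 0.81, -0.0, -0.0]
ft_force: [0.5, -1.4, -0.4]
width: 0.0869
grip_force: 0.0
```

Call:
drive_tool(
  increments=[
    [0.09, 0.06, 0, 0, 0, -0.03],
    [0.18, 0.12, 0, 0, 0, -0.06],
    [0.27, 0.17, -0.01, 0, 0, -0.08],
    [0.34, 0.22, -0.01, 0, 0, -0.1],
    [0.388, 0.245, -0.01, 0, 0, -0.11],
  ],
)

```text
time: 10.77
ee_pos: [0.6214, 0.2039, 0.2131]
eef_rot: [0.549, 0.836, 0.0, -0.001]
ft_force: [0.2, -0.2, -0.3]
width: 0.0869
grip_force: 0.0
```

Run:
```python
from h import *
s=read_state(); c=get_calibration("wrist"); im=camera("wrist"); cv2.imwrite("pics/w5.png",im)
print(s["time"],s["ee_pos"],s["width"])
hsv=cv2.cvtColor(im,cv2.COLOR_BGR2HSV); m=cv2.inRange(hsv,(0,140,40),(11,255,255)); n,l,st,ce=cv2.connectedComponentsWithStats(m)
for i in range(1,n):
    if st[i][4]>150:
        x,y,w,h,_=st[i]; print(st[i],ce[i]); print([wplane(c,(x+w/2,q),.151) for q in (y,y+h)],wplane(c,(x+w/2,y+h/2),.135))
go([.6245,.199,.1073],113)
```

```text
10.7667 [0.6214 0.2039 0.2131] 0.08685036492490351
[  64  207   45   49 1473] [ 85.9518 230.9749]
[array([0.4503, 0.1689, 0.151 ]), array([0.4577, 0.1313, 0.151 ])] [0.4446 0.1414 0.135 ]
[ 289  224   78   54 3037] [325.7468 250.7234]
[array([0.6144, 0.2243, 0.151 ]), array([0.629 , 0.1907, 0.151 ])] [0.6239 0.2028 0.135 ]
[-0.0297  0.002   0.352  -0.0005 -0.0044  0.0123]
```

View pics/w5.png

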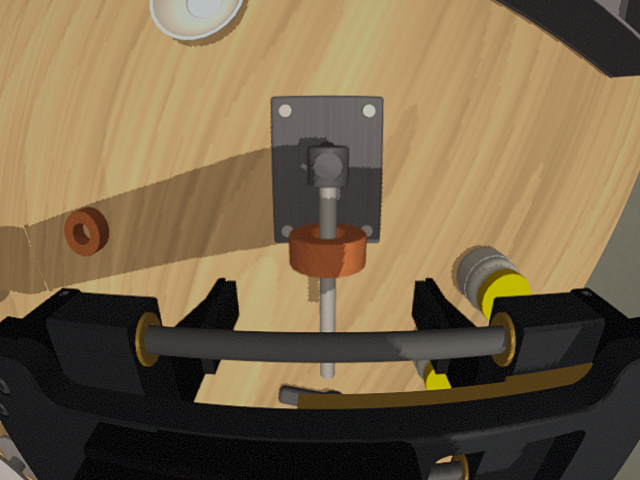

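Wrist view: the ring spans x 289–367 and y 224–278 on the bar, with the fingers straddling it symmetrically. I descend now.

Call:
drive_tool(
  increments=[
    [0, 0, 0.05, 0, 0, 0],
    [0, 0, 0.13, 0, 0, 0.005],
    [0, 0, 0.22, 0, 0, 0.01],
    [0, 0, 0.3, 0, 0, 0.01],
    [0, 0, 0.35, 0, 0, 0.01],
  ],
)

```text
time: 11.23
ee_pos: [0.6206, 0.1995, 0.1055]
eef_rot: [0.554, 0.832, -0.001, -0.001]
ft_force: [0.6, 0.2, 0.2]
width: 0.0871
grip_force: 0.0
```

Call:
drive_tool(
  increments=[
    [0, 0, 0, 0, 0, 0],
    [0, 0, 0, 0, 0, 0],
    [0, 0, 0, 0, 0, 0],
    [0, 0, 0, 0, 0, 0],
    [0, 0, 0, 0, 0, 0],
  ],
)

```text
time: 11.65
ee_pos: [0.623, 0.1998, 0.11]
eef_rot: [0.554, 0.832, 0.001, 0.001]
ft_force: [-0.4, -1.0, 0.1]
width: 0.087
grip_force: 0.0
```

Call:
drive_tool(
  increments=[
    [0, 0, 0.01, 0, 0, 0],
    [0, 0, 0.01, 0, 0, 0],
    [0, 0, 0.01, 0, 0, 0],
    [0, 0, 0.01, 0, 0, 0],
    [0, 0, 0.01, 0, 0, 0],
  ],
  claw=1,
  force=20,
)

```text
time: 12.07
ee_pos: [0.6224, 0.1995, 0.1056]
eef_rot: [0.554, 0.832, 0.0, 0.0]
ft_force: [0.4, 0.0, -0.3]
width: 0.0619
grip_force: 0.0
```

Call:
drive_tool(
  increments=[
    [0, 0, 0, 0, 0, 0],
    [0, 0, 0, 0, 0, 0],
    [0, 0, 0, 0, 0, 0],
    [0, 0, 0, 0, 0, 0],
    [0, 0, 0, 0, 0, 0],
  ],
)

```text
time: 12.48
ee_pos: [0.6224, 0.1995, 0.1056]
eef_rot: [0.554, 0.832, 0.0, 0.0]
ft_force: [0.5, 0.9, 0.4]
width: 0.0545
grip_force: 19.9
```

Call:
drive_tool(
  increments=[
    [0, 0, -0.008, 0, 0, 0],
    [0, 0, -0.018, 0, 0, 0],
    [0, 0, -0.018, 0, 0, 0],
    [-0.01, 0, -0.018, 0, 0, 0],
    [-0.03, 0, -0.018, 0, 0, 0],
  ],
)

```text
time: 12.9
ee_pos: [0.6255, 0.1917, 0.111]
eef_rot: [0.554, 0.833, 0.0, -0.0]
ft_force: [-0.1, 0.3, -1.0]
width: 0.0542
grip_force: 19.9
```

Call:
drive_tool(
  increments=[
    [-0.03, 0, 0, 0, 0, 0],
    [-0.07, 0, 0, 0, 0, 0],
    [-0.11, 0, 0, 0, 0, 0],
    [-0.15, 0, 0, 0, 0, 0],
    [-0.19, 0, 0, 0, 0, 0],
  ],
)

```text
time: 13.32
ee_pos: [0.6484, 0.1365, 0.1108]
eef_rot: [0.555, 0.832, -0.0, 0.0]
ft_force: [0.2, -0.0, -0.9]
width: 0.0544
grip_force: 19.9
```

Call:
drive_tool(
  increments=[
    [-0.05, 0, 0, 0, 0, 0],
    [-0.11, 0, 0, 0, 0, 0],
    [-0.17, 0, 0, 0, 0, 0],
    [-0.23, 0, 0, 0, 0, 0],
    [-0.28, 0, 0, 0, 0, 0],
  ],
)

```text
time: 13.73
ee_pos: [0.6809, 0.0583, 0.1108]
eef_rot: [0.555, 0.832, -0.0, 0.0]
ft_force: [0.1, -0.3, -1.4]
width: 0.0546
grip_force: 19.9
```

Run:
```python
from h import *
s=read_state(); p=s["ee_pos"]; print(s["time"],p,s["ft_force"],s["grip_force"],s["width"])
s2=dict(s); s2["ee_pos"]=p*[1,1,0]+[0,0,.19]; print((p[2]-.19)/.3); go([.536,-.304,.19],98,2,s2)
```

```text
13.7333 [0.6809 0.0583 0.1108] [ 0.1356 -0.2907 -1.4276] 19.940856986213475 0.054638354546541354
-0.26384093635802186
[-0.4648 -0.4548  0.0004 -0.      0.0004  0.1619]
[-0.5188 -0.3922  0.0002 -0.      0.0004  0.1619]
```

Call:
drive_tool(
  increments=[
    [0, 0, -0.04, 0, 0, 0],
    [0, 0, -0.1, 0, 0, 0],
    [0, 0, -0.16, 0, 0, 0],
    [0, 0, -0.22, 0, 0, 0],
    [0, 0, -0.26, 0, 0, 0],
  ],
)

```text
time: 14.15
ee_pos: [0.6805, 0.0617, 0.1916]
eef_rot: [0.554, 0.832, 0.001, 0.001]
ft_force: [0.8, 0.0, -0.5]
width: 0.0545
grip_force: 19.9
```

Call:
drive_tool(
  increments=[
    [-0.03, -0.03, 0, 0, 0, 0.01],
    [-0.09, -0.09, 0, 0, 0, 0.03],
    [-0.16, -0.16, 0, 0, 0, 0.055],
    [-0.23, -0.235, 0, 0, 0, 0.08],
    [-0.305, -0.31, 0, 0, 0, 0.108],
  ],
)

```text
time: 14.57
ee_pos: [0.628, -0.0609, 0.1879]
eef_rot: [0.59, 0.808, -0.0, -0.001]
ft_force: [1.1, -0.8, -1.1]
width: 0.0547
grip_force: 19.9
```

Call:
drive_tool(
  increments=[
    [-0.07, -0.06, 0, 0, 0, 0.02],
    [-0.13, -0.115, 0, 0, 0, 0.04],
    [-0.2, -0.17, 0, 0, 0, 0.065],
    [-0.265, -0.23, 0, 0, 0, 0.085],
    [-0.33, -0.285, 0, 0, 0, 0.108],
  ],
)

```text
time: 14.98
ee_pos: [0.5766, -0.1817, 0.188]
eef_rot: [0.624, 0.782, -0.0, -0.0]
ft_force: [1.1, 0.1, -1.3]
width: 0.0546
grip_force: 19.9
```

Call:
drive_tool(
  increments=[
    [-0.09, -0.065, 0, 0, 0, 0.03],
    [-0.18, -0.13, 0, 0, 0, 0.055],
    [-0.26, -0.185, 0, 0, 0, 0.08],
    [-0.32, -0.23, 0, 0, 0, 0.1],
    [-0.355, -0.255, 0, 0, 0, 0.108],
  ],
)

```text
time: 15.4
ee_pos: [0.5248, -0.3045, 0.1879]
eef_rot: [0.658, 0.753, -0.001, -0.0]
ft_force: [-0.1, -0.1, -1.5]
width: 0.0542
grip_force: 19.9
```

Run:
```python
from h import *
s=read_state(); print(s["time"],s["ee_pos"],s["grip_force"],s["width"])
go([.536,-.304,.05],98)
cv2.imwrite("pics/s3.png",camera("scene")[170:370,110:350])
```

```text
15.4 [ 0.5248 -0.3045  0.1879] 19.94078054325655 0.05418274878880589
[-0.0031  0.0381  0.4596 -0.0026  0.0006 -0.0055]
```

View pics/s3.png

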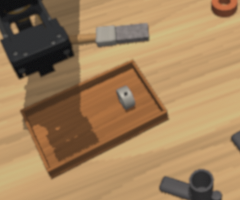

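The collar is resting at about (236,267) in the tray and the ring is held near the other end. Next I correct sideways and lower.

Call:
drive_tool(
  increments=[
    [0, 0.01, 0.05, 0, 0, 0],
    [0, 0.03, 0.15, 0, 0, 0],
    [0, 0.038, 0.27, 0, 0, 0],
    [0, 0.038, 0.38, 0, 0, 0],
    [0, 0.038, 0.46, 0, 0, 0],
  ],
)

```text
time: 15.87
ee_pos: [0.538, -0.297, 0.0476]
eef_rot: [0.655, 0.756, 0.0, -0.002]
ft_force: [-0.8, -0.5, -1.5]
width: 0.0544
grip_force: 19.9
```

Call:
drive_tool(
  increments=[
    [0, 0, 0.02, 0, 0, 0],
    [0, 0, 0.05, 0, 0, 0],
    [0, 0, 0.07, 0, 0, 0],
    [0, 0, 0.08, 0, 0, 0],
    [0, 0, 0.08, 0, 0, 0],
  ],
)

```text
time: 16.28
ee_pos: [0.5394, -0.299, 0.0275]
eef_rot: [0.656, 0.755, 0.0, 0.0]
ft_force: [-0.2, -0.2, -1.2]
width: 0.0544
grip_force: 19.9
```

Call:
drive_tool(
  increments=[
    [0, 0, 0, 0, 0, 0],
    [0, 0, 0.003, 0, 0, 0],
    [0, 0, 0.006, 0, 0, 0],
    [0, 0, 0.008, 0, 0, 0],
    [0, 0, 0.008, 0, 0, 0],
  ],
)

```text
time: 16.7
ee_pos: [0.539, -0.299, 0.0247]
eef_rot: [0.656, 0.755, -0.0, 0.0]
ft_force: [0.1, -0.0, -1.6]
width: 0.0545
grip_force: 19.9
```

Call:
drive_tool(
  increments=[
    [0, 0, 0.005, 0, 0, 0],
    [0, 0, 0.01, 0, 0, 0],
    [0, 0, 0.015, 0, 0, 0],
    [0, 0, 0.02, 0, 0, 0],
    [0, 0, 0.02, 0, 0, 0],
  ],
)

```text
time: 17.12
ee_pos: [0.5388, -0.2988, 0.0181]
eef_rot: [0.656, 0.755, -0.0, -0.0]
ft_force: [0.2, 0.5, -0.9]
width: 0.0543
grip_force: 19.9
```

Call:
drive_tool(
  increments=[
    [0, 0, 0.002, 0, 0, 0],
    [0, 0, 0.004, 0, 0, 0],
    [0, 0, 0.006, 0, 0, 0],
    [0, 0, 0.006, 0, 0, 0],
    [0, 0, 0.006, 0, 0, 0],
  ],
)

```text
time: 17.53
ee_pos: [0.539, -0.299, 0.0169]
eef_rot: [0.656, 0.755, -0.0, 0.0]
ft_force: [0.1, 0.2, 0.0]
width: 0.0545
grip_force: 19.9
```

Call:
drive_tool(
  increments=[
    [0, 0, 0.002, 0, 0, 0],
    [0, 0, 0.004, 0, 0, 0],
    [0, 0, 0.005, 0, 0, 0],
    [0, 0, 0.005, 0, 0, 0],
    [0, 0, 0.005, 0, 0, 0],
  ],
)

```text
time: 17.95
ee_pos: [0.5391, -0.2991, 0.0166]
eef_rot: [0.656, 0.755, -0.0, 0.0]
ft_force: [-5.2, 2.3, 12.8]
width: 0.0541
grip_force: 20.0
```

The ring is on the floor. I release it and retreat.

Call:
drive_tool(
  increments=[
    [0, 0, -0.003, 0, 0, 0],
    [0, 0, -0.003, 0, 0, 0],
    [0, 0, -0.003, 0, 0, 0],
    [0, 0, -0.003, 0, 0, 0],
    [0, 0, -0.003, 0, 0, 0],
  ],
  claw=0.2,
)

```text
time: 18.37
ee_pos: [0.5389, -0.2989, 0.0159]
eef_rot: [0.656, 0.755, 0.0, -0.0]
ft_force: [0.5, 0.2, 0.5]
width: 0.0688
grip_force: 0.1
```

Call:
drive_tool(
  increments=[
    [0, 0, -0.02, 0, 0, 0],
    [0, 0, -0.05, 0, 0, 0],
    [0, 0, -0.1, 0, 0, 0],
    [0, 0, -0.15, 0, 0, 0],
    [0, 0, -0.2, 0, 0, 0],
  ],
)

```text
time: 18.78
ee_pos: [0.5394, -0.299, 0.0784]
eef_rot: [0.655, 0.755, 0.0, 0.001]
ft_force: [0.3, -0.2, -0.6]
width: 0.0698
grip_force: 0.0
```

Call:
drive_tool(
  increments=[
    [0, 0, -0.1, 0, 0, 0],
    [0, 0, -0.2, 0, 0, 0],
    [0, 0, -0.3, 0, 0, 0],
    [0, 0, -0.35, 0, 0, 0],
    [0, 0, -0.35, 0, 0, 0],
  ],
)

```text
time: 19.2
ee_pos: [0.541, -0.2994, 0.1872]
eef_rot: [0.655, 0.755, 0.001, 0.004]
ft_force: [0.3, -0.2, -0.1]
width: 0.0695
grip_force: 0.0
```

Run:
```python
from h import *
s=read_state(); print(s["time"],s["ee_pos"],s["width"])
cv2.imwrite("pics/s4.png",camera("scene")[170:370,110:350])
```

```text
19.2 [ 0.541  -0.2994  0.1872] 0.06951198600299396
```

View pics/s4.png

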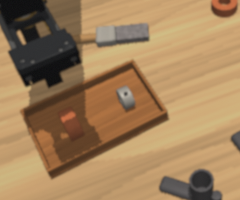

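The ring stands in the tray at about (181,294) and the collar at about (236,267). The gripper is clear of both.

```bash
python3 -c "
from bench import *
print(close_job())"
```

```text
the job is handed in; nothing more can be done
None
```

The collar, then the ring, were slid off the bar and set down in the tray. The gripper is clear, and I handed the job in at about 19 s of the 54 s limit; no verdict came back.

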